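# Test the machine's emergency stop and make it ready again

## Robot

A 6-joint arm with a two-finger parallel gripper is mounted at the origin on a cart in front of the work surface, level with it; the furniture and walls round the work are solid. World frame = base frame: x ahead of the robot, y to its left, z up, the work surface at z = 0. Lengths are in m, angles in rad, forces in N, time in s.
With the tool pointing down it reaches from about 0.325 to 0.9 m from the base axis. Payload 6.1 kg.
Tool frame: the origin (TCP) lies between the finger pads; the fingertips stand 19 mm ahead of it and the grasp point (between the pads) is the TCP; z points along the fingers, y is the line along which they close (so a half turn about z gives the same grasp; the last joint's range is limited). The gripper opens to 87 mm and grips with 3 to 60 N. Pads are 19 mm wide; open, the fingers measure 117 mm over their backs; the gripper's body (75 mm by 190 mm) begins 51 mm behind the grasp point.
Start: joints at [1.053, 0.22, 1.526, -0, 1.395, -0.126], TCP at [0.239, 0.578, 0.242] pointing down, gripper open.
Joint ranges: [-2.98, 2.98], [-0.91, 2.08], [0.09, 2.57], [-1.24, 4.39], [0.2, 2.65], [-2.68, 2.68]. Speed limits (rad/s): [2.57, 2.57, 3.01, 3.14, 3.14, 3.14].

## Interface

Orientations are given as a rotation vector (axis times angle).
In Python, from cell import sense, eyes, order gives the robot as it stands. The module is installed in compiled form; this text tells all that it offers.
- The arm moves only by the tool servo_tool, never from a script. Its argument "targets" is a list of rows, each a list of 3 entries, a list of its own where there are three numbers: the shift along the tool's x, y, z in m, then the turn about the tool's z in degrees, then the opening, from 0 (shut) to 1 (fully open). A call has 1 to 5 rows; each row shifts and turns the commanded pose from where the row before left it, along the tool's axes as they then stand; what a row does not reach is not made up. A row lasts 1/10 s, in which the tool goes at most 50 mm and 8.59 degrees, less where a joint would pass 70% of its speed; a pose out of reach is approached as far as the arm can. A call is refused whole if a number of a shift passes 0.05 or a number of a turn 8.59, either way. A call with a gripper value outside its range is refused whole. The fingers move at their own pace and stop on an object; the grip force is fixed at half the most. Time passes only in rows, so rows that do not move let the fingers close. It gives the time, the measured TCP pose, the force, the opening and the grip force at its end, in the units of the state.
- sense(): the state, without advancing time (a new reading comes with each control period).
- eyes.camera(name): name is "side" or "top" or "wrist"; returns (picture, depth): 480x640x3 uint8, red, green, blue; 480x640 float32, m along the optical axis (not along the pixel's ray), 0 where there is no reading.
- eyes.calibration(name): a dict with "fx", "fy", "cx", "cy" (pixels), "dist" ([k1, k2, p1, p2, k3] as OpenCV has them; the pictures are not rectified), "world_from_camera" (4x4, takes a point from camera to world coordinates); the wrist camera has in their place "tool_from_camera" (4x4, takes a point from camera to tool coordinates, whose origin is the TCP and whose axes are the flange's). Camera axes: x right, y up, looking along -z (the intrinsics and any distortion apply to the point x, -y, -z); pixel columns grow to the right and rows downward; lengths in m; the calibration is good to about 2 mm. A picture is of the moment at which its call begins: read the wrist's pose just before it. calibration takes no time and is no camera call.
- order.finish_job(): hands the job in; it is judged then, once.
The state is a dict: "time": time; "joint_pos": joint angles; "joint_velocities": joint speeds; "tau": joint torques, N m; "ee_pos": TCP position; "orientation": TCP orientation; "ft_force": force on the tool from outside, world axes, zero at the start; "wrist_torque": the same for the moment, N m; "finger_gap": finger opening in m; "gripper_force": force on a finger pad.
Only numpy, scipy, OpenCV 4.12 (cv2) and the standard library are available. Lean on these libraries where they do the work, as an engineer would, in place of code of your own. Each camera call takes 0.05 s, during which the arm holds its last target. There are 200 camera calls.

## Task

Test the emergency stop on the bench: push the winged mushroom head straight down until it latches, then push one of its wings round clockwise (seen from above) with a fingertip until the head springs back up. Once it is up, press the flat ready button fully in and let it come out again. Do not press the domed start button, and leave the loose things lying where they are.

Things in the scene. Friction and masses are not known exactly. Their poses are not given: they have to be found in the camera images.
- stop_box: Bolted down (it cannot move). Grey cast switch box, 96 x 96 mm, 55 mm high, aluminium ring (46 mm across, 5 mm high) on its lid. Origin: centre of the underside, on the bench; z up; x points to its back, where a short black cable gland sticks out 21 mm; y to its left; the winged mushroom stop stands on the middle of its lid, axis vertical. It is the only button with wings.
- stop_plunger (a joint): How far the stop head is pushed down, m: 0 = up (top of the dome 97 mm above the bench), about 0.007 = latched and staying down by itself, 0.010 = end of travel. To latch it, push it past 0.008 and let go. The push starts at 4 N and rises to about 10 N as it passes the catch. Once latched it cannot come up until it is twisted; then a 5 N spring lifts it.
- stop_twist (a joint): Turn of the stop head, rad, growing clockwise seen from above: 0 at rest (wings along the box's y axis), 0.8 = end stop. Turned past about 0.45 (at most 0.55) it unlatches and springs up. A light spring (0.015 to 0.04 N m) turns it back to 0 as the finger is taken away.
- stop_top (a point): Top centre of the stop head's black dome (39 mm across), on the axis; it moves with the head.
- wing_left (a point): Middle of the wing on the +y side of the stop head (its left side). A wing is a radial bar 11 mm thick and 16 mm high that reaches from the dome out to 44 mm from the axis; this point lies 34 mm from the axis, 29 mm above the lid when the head is up (22 mm when latched; free space below the wing then 14 mm). It moves with the head: clockwise takes this wing towards the box's +x.
- wing_right (a point): The same point of the opposite wing, on the -y side; clockwise takes it towards the box's -x.
- ready_box: Bolted down (it cannot move). Grey cast switch box, 76 x 76 mm, 55 mm high, aluminium ring (46 mm across, 5 mm high) on its lid. Origin: centre of the underside, on the bench; z up; x points to its back, where a short black cable gland sticks out 21 mm; y to its left; the ready button, a flat-topped black cylinder, stands on the middle of its lid. It and start_box may stand on either side of the stop box.
- ready_button (a joint): How far the ready button is pressed, m: 0 = out, 0.006 = fully in. Spring: 2 N to start, 5 N fully in; it comes out by itself.
- ready_button_top (a point): Centre of the flat top of the ready button, 36 mm across, 14 mm above the lid (69 mm above the bench) when out.
- start_box: Bolted down (it cannot move). Grey cast switch box, 76 x 76 mm, 55 mm high, aluminium ring (46 mm across, 5 mm high) on its lid. Origin: centre of the underside, on the bench; z up; x points to its back, where a short black cable gland sticks out 21 mm; y to its left; the start button, a black dome 42 mm across without wings, its top 88 mm above the bench, stands on the middle of its lid. Not to be pressed.
- start_button (a joint): How far the start button is pressed, m; 0 = out, 0.006 = fully in. It must stay out.
- eyelet_carton: Loose small carton, 52 x 76 x 39 mm, origin under its middle. Stays where it is.
- tape_measure_roll: Loose yellow tape measure, 56 x 84 x 26 mm, origin under its case. Stays where it is.
- polish_tin: Loose flat round tin, 70 mm across, 24 mm high, origin under its middle. Stays where it is.
- wax_puck: Loose round cake of wax, 60 mm across, 23 mm high, origin under its middle. Stays where it is.
There are look-alikes about, which are no part of the job. Leave any yellow look-alike of the ready_box alone. Leave any brown look-alike of the stop_box alone.

How it is judged:
By the outcome, as a careful person would: the job done as asked, in the order asked, and still so for the second after the job is handed in, with the robot touching nothing.
It also fails if it takes over 58 s, if anything falls off the work surface, if the arm or the gripper's body presses on something with over 40 N, if the wrist force passes 120 N, or if a joint passes its speed limit or range.

## Working session

There is one attempt and no reset: what is moved stays moved. The work goes in short steps, Python scripts to look and compute and a tool call to move; the robot and the scene stay as the last step left them, time stands still between calls to the robot, and variables do not carry over. Pictures are saved under pics/ and viewed, at most 10 in all, crops included, and the job is handed in when it is done.

Besides the shell and the picture viewer there is one more tool, called as name(argument=value, ...) on one line, values as JSON. servo_tool: Moves the arm, as the interface text tells. Its arguments: {"type":"object","properties":{"targets":{"type":"array"}},"required":["targets"]}

```bash
mkdir -p pics
cat > h.py <<'E'
import numpy as np,cv2
from cell import sense,eyes,order
from scipy.spatial.transform import Rotation as R
def shot(n,save=None):
    s=sense(); im,d=eyes.camera(n); c=eyes.calibration(n)
    if n=='wrist':
        T=np.eye(4);T[:3,:3]=R.from_rotvec(s['orientation']).as_matrix();T[:3,3]=s['ee_pos'];M=T@np.array(c['tool_from_camera'])
    else: M=np.array(c['world_from_camera'])
    if save: cv2.imwrite('pics/'+save,im[:,:,::-1])
    K=np.array([[c['fx'],0,c['cx']],[0,c['fy'],c['cy']],[0,0,1.]])
    return im,d,K,np.array(c['dist'],float),M
def rays(uv,K,dist,M):
    p=cv2.undistortPoints(np.array(uv,float).reshape(-1,1,2),K,dist).reshape(-1,2)
    r=np.c_[p[:,0],-p[:,1],-np.ones(len(p))]@M[:3,:3].T
    return M[:3,3],r
def onplane(uv,z,K,dist,M):
    o,r=rays(uv,K,dist,M); return o+r*((z-o[2])/r[:,2])[:,None]
def cloud(d,K,dist,M):
    v,u=np.nonzero(d>0); o,r=rays(np.c_[u,v],K,dist,M)
    return u,v,o+r*d[v,u][:,None]
E
python3 - <<'E'
from h import *
s=sense();print(s['time'],s['ee_pos'],s['orientation'],R.from_rotvec(s['orientation']).as_matrix().round(3))
a=shot('top','top.png');b=shot('side','side.png')
np.savez('v.npz',ti=a[0],td=a[1],tK=a[2],tD=a[3],tM=a[4],si=b[0],sd=b[1],sK=b[2],sD=b[3],sM=b[4])
print(a[4].round(3),b[4].round(3))
E
```

```text
0.0 [0.23834272 0.57712876 0.24043831] [-6.11293191e-01 -3.08092669e+00  2.87604762e-03] [[-0.924  0.382 -0.001]
 [ 0.382  0.924 -0.002]
 [ 0.    -0.002 -1.   ]]
[[-0.011  0.99  -0.144  0.343]
 [-1.    -0.014 -0.023  0.06 ]
 [-0.024  0.144  0.989  1.377]
 [ 0.     0.     0.     1.   ]] [[ 0.984  0.089 -0.151  0.35 ]
 [-0.175  0.475 -0.863 -0.922]
 [-0.005  0.876  0.483  0.646]
 [ 0.     0.     0.     1.   ]]
```

View pics/top.png

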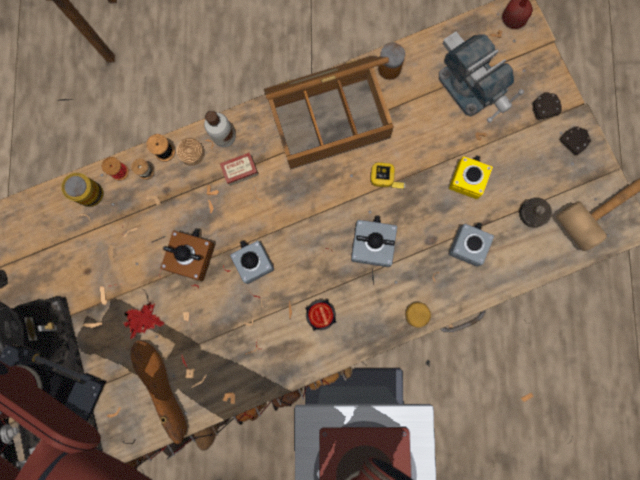

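View pics/side.png

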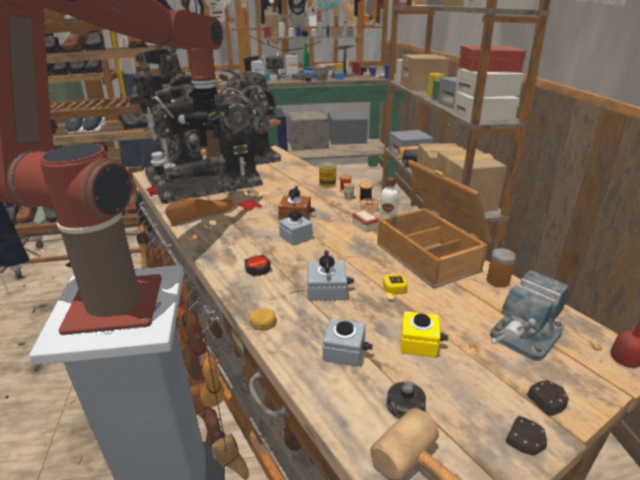

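The top view shows the grey stop box at about (375,241) with its wings roughly left–right. There are two small grey boxes: the one at (475,243) looks flat-topped in the side view at (345,328), and the one at (250,261) looks domed. Next I measure with depth and both views.

Run:
```python
from h import *
v=np.load('v.npz')
def an(p,boxes):
    im,d,K,D,M=[v[p+k] for k in 'idKDM']
    u,w,P=cloud(d,K,D,M); g=im[w,u].astype(int).max(1)
    for name,(cx,cy,r) in boxes.items():
        m=(abs(u-cx)<r)&(abs(w-cy)<r)
        z=P[:,2]; lid=m&(abs(z-.055)<.006)&(g>80)
        blk=m&(g<60)&(z>.058)
        l=P[lid][:,:2].astype(np.float32); q=P[blk]
        print(p,name,'lid n',lid.sum(),np.median(z[lid]).round(4),'rect',cv2.minAreaRect(l), 'blk n',blk.sum(),q.mean(0).round(4),'zmax',np.percentile(q[:,2],[50,90,98]).round(4))
        b=q[:,:2]-q[:,:2].mean(0); e,V=np.linalg.eigh(b.T@b/len(b)); print('  axis deg',np.degrees(np.arctan2(V[1,1],V[0,1])).round(1),np.sqrt(e).round(4),'circ',cv2.minEnclosingCircle(q[:,:2].astype(np.float32)))
        cv2.imwrite
an('t',dict(stop=(375,241,30),A=(250,261,26),B=(473,243,26)))
an('s',dict(stop=(327,273,32),A=(296,225,20),B=(345,338,28)))
t=cv2.resize(v['ti'][195:295,210:510],None,fx=2.6,fy=2.6,interpolation=3)
s=cv2.resize(v['si'][180:370,250:400],None,fx=3,fy=3,interpolation=3)
cv2.imwrite('pics/c.png',np.vstack([np.hstack([t,np.zeros((t.shape[0],800-t.shape[1],3),np.uint8)]),np.hstack([s[60:60+340,:], s[60:400,:0],np.zeros((340,800-s.shape[1],3),np.uint8)])])[:,:,::-1])
```

```text
t stop lid n 1240 0.0549 rect ((0.5218332409858704, -0.02847917750477791), (0.09394839406013489, 0.0946040153503418), 80.2668685913086) blk n 232 [ 0.52   -0.0278  0.093 ] zmax [0.0928 0.0973 0.0997]
  axis deg 80.6 [0.0075 0.0153] circ ((0.5203473567962646, -0.02801855280995369), 0.04127264767885208)
t A lid n 704 0.0554 rect ((0.4811166226863861, 0.256777822971344), (0.0736720860004425, 0.0729527473449707), 27.04075813293457) blk n 212 [0.4807 0.2556 0.084 ] zmax [0.0842 0.0884 0.0912]
  axis deg 117.0 [0.0091 0.0094] circ ((0.48121997714042664, 0.2564931809902191), 0.01870012655854225)
t B lid n 786 0.0548 rect ((0.5151224136352539, -0.25502991676330566), (0.07543662190437317, 0.07562341541051865), 65.93828582763672) blk n 143 [ 0.5139 -0.2537  0.0688] zmax [0.0686 0.0719 0.0748]
  axis deg 114.3 [0.0075 0.0079] circ ((0.5135515928268433, -0.25394049286842346), 0.01571565493941307)
s stop lid n 672 0.0587 rect ((0.5234209299087524, -0.031732819974422455), (0.0981103703379631, 0.09410174936056137), 78.91860961914062) blk n 118 [ 0.5207 -0.0442  0.0937] zmax [0.0945 0.1    0.1006]
  axis deg 79.8 [0.0082 0.0126] circ ((0.5201192498207092, -0.04229801520705223), 0.03242945298552513)
s A lid n 322 0.0577 rect ((0.4846420884132385, 0.29046884179115295), (0.1697232872247696, 0.09501040726900101), 86.22105407714844) blk n 68 [0.4807 0.2439 0.0837] zmax [0.084  0.0902 0.0923]
  axis deg 169.7 [0.0046 0.0087] circ ((0.4809702932834625, 0.24756237864494324), 0.017176220193505287)
s B lid n 707 0.0577 rect ((0.5167189836502075, -0.2572428584098816), (0.07782909274101257, 0.07412153482437134), 66.97261810302734) blk n 146 [ 0.5153 -0.2616  0.0717] zmax [0.072  0.0734 0.0742]
  axis deg 67.9 [0.0076 0.0083] circ ((0.5156223177909851, -0.25970932841300964), 0.01603560335934162)
```

View pics/c.png

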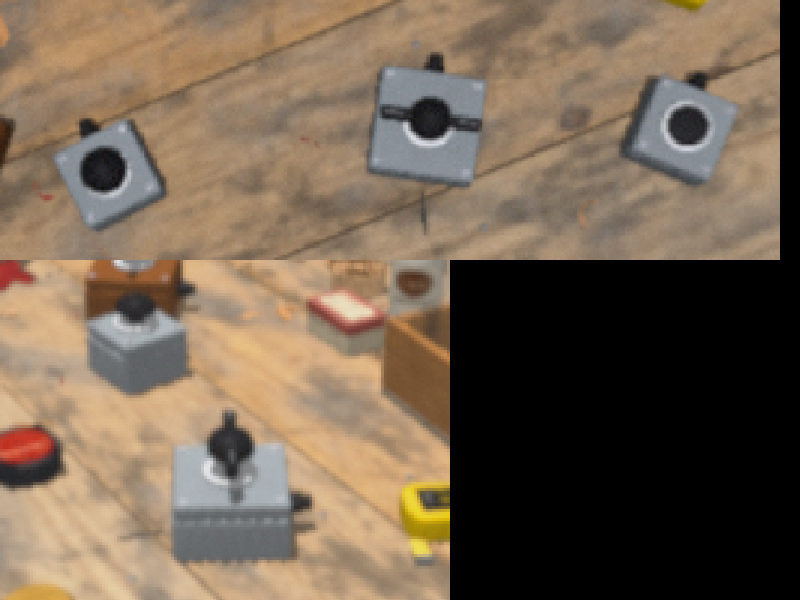

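Confirmed: the ready button is the flat one on the right box at (0.515,-0.254), and the start button is the dome on the left. The stop is at (0.5215,-0.0285) with its wing axis at about 80.5°. I'll close the gripper and travel over high.

servo_tool(targets=[[[-0.035,-0.032,0],0,0],[[-0.035,-0.032,0],0,0],[[-0.035,-0.032,0],0,0],[[-0.035,-0.032,0],0,0],[[-0.035,-0.032,0],0,0]])

```text
time: 0.6
ee_pos: [0.3394, 0.3611, 0.2411]
orientation: [-0.611, -3.081, 0.001]
ft_force: [1.3, -0.4, 0.5]
finger_gap: 0.0551
gripper_force: 0.0
```

servo_tool(targets=[[[-0.035,-0.032,0],0,0],[[-0.035,-0.032,0],0,0],[[-0.035,-0.032,0],0,0],[[-0.035,-0.032,0],0,0],[[-0.035,-0.032,0],0,0]])

```text
time: 1.1
ee_pos: [0.4401, 0.1464, 0.2414]
orientation: [-0.611, -3.081, -0.0]
ft_force: [0.7, 0.4, 0.0]
finger_gap: 0.0149
gripper_force: 0.0
```

servo_tool(targets=[[[-0.035,-0.032,0],0,0],[[-0.035,-0.032,0],0,0],[[-0.035,-0.032,0],0,0],[[0,0,0],8.5,0],[[0,0,0],8.5,0]])

```text
time: 1.6
ee_pos: [0.5004, 0.0176, 0.2409]
orientation: [-1.074, -2.951, 0.0]
ft_force: [-0.2, 0.3, -0.2]
finger_gap: 0.0005
gripper_force: 0.0
```

servo_tool(targets=[[[0,0,0],8.5,0],[[0,0,0],8.5,0],[[0,0,0],8.5,0],[[0,0,0],8.5,0],[[0,0,0],8.5,0]])

```text
time: 2.1
ee_pos: [0.5, 0.0194, 0.2411]
orientation: [-2.067, -2.365, 0.001]
ft_force: [0.7, -0.4, -0.3]
finger_gap: 0.0005
gripper_force: 0.0
```

servo_tool(targets=[[[0,0,0],8.5,0],[[0,0,0],8.5,0],[[0,0,0],0.5,0],[[0,0,0],0,0]])

```text
time: 2.5
ee_pos: [0.5001, 0.0195, 0.2413]
orientation: [-2.393, -2.035, 0.001]
ft_force: [-0.8, 1.1, 0.3]
finger_gap: 0.0005
gripper_force: 0.0
```

```bash
cat > st.py <<'E'
from h import *
import sys
s=sense();m=R.from_rotvec(s['orientation']).as_matrix()
print(s['time'],np.round(s['ee_pos'],4),'F',np.round(s['ft_force'],1),'gap',s['finger_gap'],'yawy',np.degrees(np.arctan2(m[1,1],m[0,1])).round(2),'z',m[:,2].round(3),'j',np.round(s['joint_pos'],2))
if len(sys.argv)>1:
    t=np.array([float(x) for x in sys.argv[1:4]]); print('shift',(m.T@(t-s['ee_pos'])).round(4))
E
python3 st.py 0.5215 -0.0285 0.24
python3 - <<'E'
from h import *
im,d,K,D,M=shot('wrist','w1.png')
u,w,P=cloud(d,K,D,M);g=im[w,u].astype(int).max(1)
near=(abs(P[:,0]-.5215)<.07)&(abs(P[:,1]+.0285)<.07)
lid=near&(abs(P[:,2]-.055)<.005)&(g>80);print(lid.sum(),np.median(P[lid,2]) if lid.any() else '',cv2.minAreaRect(P[lid][:,:2].astype(np.float32)) if lid.any() else '')
E
```

```text
2.5 [0.5001 0.0195 0.2413] F [-0.8  1.1  0.3] gap 0.0005172624153620659 yawy -9.24 z [-0.001  0.    -1.   ] j [-0.12 -0.08  1.84 -0.    1.38  0.04]
shift [-0.0439  0.0288  0.0013]
6268 0.054928019308565335 ((0.5227347612380981, -0.02856234461069107), (0.09257327020168304, 0.09424333274364471), 80.56008911132812)
```

View pics/w1.png

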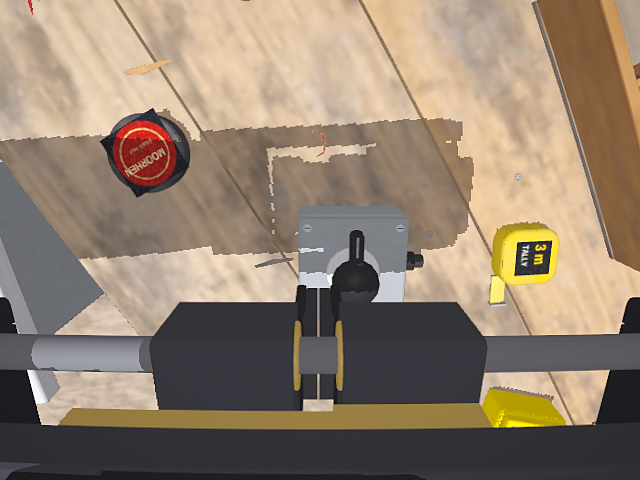

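The wrist view shows the stop head at about (355,280), consistent with the other views: centre (0.522,-0.0285). I'll move above it and then go down.

servo_tool(targets=[[[-0.022,0.0145,0],0,0],[[-0.022,0.0145,0.03],0,0],[[0,0,0.04],0,0],[[0,0,0.04],0,0],[[0,0,0],0,0]])

```text
time: 3.05
ee_pos: [0.517, -0.0281, 0.1256]
orientation: [-2.388, -2.027, 0.011]
ft_force: [-0.3, -0.8, -0.7]
finger_gap: 0.0003
gripper_force: 0.0
```

```bash
python3 st.py 0.522 -0.0285 0.106
```

```text
3.05 [ 0.517  -0.0281  0.1256] F [-0.3 -0.8 -0.7] gap 0.0003349396512766847 yawy -9.34 z [-0.011  0.002 -1.   ] j [-0.21  0.09  1.9  -0.    1.16 -0.04]
shift [0.0004 0.0052 0.0196]
```

servo_tool(targets=[[[0,0,0],0,0],[[0,0,0],0,0],[[0,0,0],0,0]])

```text
time: 3.35
ee_pos: [0.5236, -0.0289, 0.1343]
orientation: [2.393, 2.03, 0.004]
ft_force: [0.4, -0.1, 0.8]
finger_gap: 0.0002
gripper_force: 0.0
```

```bash
python3 st.py 0.522 -0.0285 0.106
```

```text
3.35 [ 0.5236 -0.0289  0.1343] F [ 0.4 -0.1  0.8] gap 0.00024093564374104448 yawy -9.4 z [ 0.005 -0.001 -1.   ] j [-0.21  0.08  1.89  0.    1.16 -0.04]
shift [ 0.0002 -0.0017  0.0283]
```

servo_tool(targets=[[[0,-0.001,0.005],0,0],[[0,0,0.005],0,0],[[0,0,0.003],0,0],[[0,0,0.002],0,0],[[0,0,0],0,0]])

```text
time: 3.85
ee_pos: [0.5206, -0.0285, 0.1163]
orientation: [-2.396, -2.031, 0.0]
ft_force: [-0.3, -0.1, 0.6]
finger_gap: 0.0003
gripper_force: 0.1
```

servo_tool(targets=[[[0,0,0.002],0,0],[[0,0,0.002],0,0],[[0,0,0.002],0,0],[[0,0,0.001],0,0],[[0,0,0],0,0]])

```text
time: 4.35
ee_pos: [0.5209, -0.0286, 0.1096]
orientation: [2.397, 2.031, 0.0]
ft_force: [0.9, 0.2, 0.0]
finger_gap: 0.0005
gripper_force: 0.1
```

```bash
python3 st.py 0.522 -0.0285 0.106
```

```text
4.35 [ 0.5209 -0.0286  0.1096] F [0.9 0.2 0. ] gap 0.0004987900483770641 yawy -9.45 z [ 0. -0. -1.] j [-0.21  0.11  1.91  0.    1.12 -0.04]
shift [0.0003 0.0011 0.0036]
```

No contact yet at the expected height, so I continue in small steps while watching the force.

servo_tool(targets=[[[0,0,0.001],0,0],[[0,0,0.001],0,0],[[0,0,0],0,0]])

```text
time: 4.65
ee_pos: [0.521, -0.0286, 0.1077]
orientation: [2.397, 2.031, 0.0]
ft_force: [-0.6, 0.4, 4.9]
finger_gap: 0.0002
gripper_force: 2.4
```

Run:
```python
from h import *
s=sense();print(s['ee_pos'],s['ft_force'],s['wrist_torque'])
im,d,K,D,M=shot('side');cv2.imwrite('pics/s2.png',cv2.resize(im[200:310,270:390],None,fx=5,fy=5,interpolation=2)[:,:,::-1])
```

```text
[ 0.520965   -0.02862462  0.10774014] [-0.59738629  0.39535233  4.85956778] [-0.06098858  0.20914208 -0.03913954]
```

View pics/s2.png

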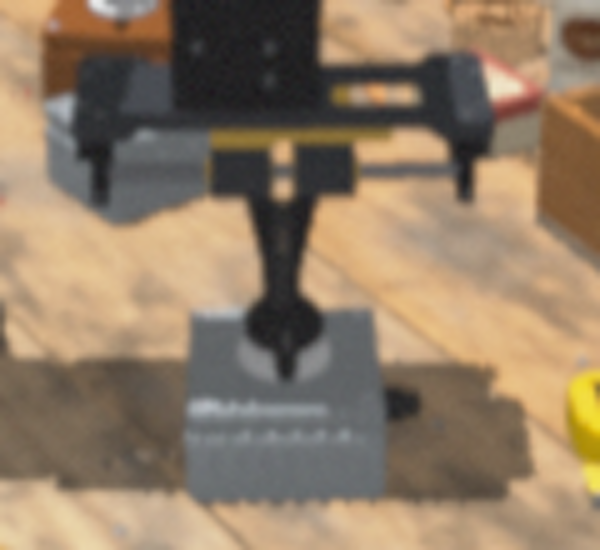

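The side view shows the tapered closed fingertips on the middle of the dome, around (285,310) in the crop, with 4.9 N now felt. Contact is at TCP z≈0.1083, so I push about 9 mm more.

servo_tool(targets=[[[0,0,0.002],0,0],[[0,0,0.002],0,0],[[0,0,0.002],0,0],[[0,0,0.001],0,0],[[0,0,0],0,0]])

```text
time: 5.2
ee_pos: [0.5221, -0.0288, 0.1053]
orientation: [2.395, 2.03, 0.002]
ft_force: [-13.6, 2.4, 35.7]
finger_gap: 0.0004
gripper_force: 18.0
```

servo_tool(targets=[[[0,0,0.001],0,0],[[0,0,0],0,0],[[0,0,0.001],0,0],[[0,0,0],0,0]])

```text
time: 5.6
ee_pos: [0.5225, -0.0289, 0.1051]
orientation: [2.394, 2.03, 0.002]
ft_force: [-18.7, 3.4, 46.7]
finger_gap: 0.0004
gripper_force: 24.1
```

Force of 47 N at TCP z≈0.105 means the tip is at 0.086, the end of travel. The earlier overshoot had already latched the head. I'll back off and check.

servo_tool(targets=[[[0,0,-0.005],0,0],[[0,0,-0.01],0,0],[[0,0,-0.015],0,0],[[0,0,-0.015],0,0],[[0,0,0],0,0]])

```text
time: 6.1
ee_pos: [0.5224, -0.0289, 0.1462]
orientation: [2.394, 2.029, 0.004]
ft_force: [0.1, 0.0, 1.4]
finger_gap: 0.0004
gripper_force: 0.0
```

servo_tool(targets=[[[0.03,0,-0.03],0,0],[[0.03,0,-0.02],0,0],[[0,0,0],0,0],[[0,0,0],0,0],[[0,0,0],0,0]])

```text
time: 6.6
ee_pos: [0.5297, 0.0301, 0.1921]
orientation: [-2.396, -2.03, 0.003]
ft_force: [-0.1, 0.5, -0.5]
finger_gap: 0.0003
gripper_force: 0.0
```

```bash
cat > chk.py <<'E'
from h import *
for p in ['wrist','side','top']:
    im,d,K,D,M=shot(p); u,w,P=cloud(d,K,D,M);g=im[w,u].astype(int).max(1)
    q=P-np.array([.522,-.0285,0]); rr=np.hypot(q[:,0],q[:,1])
    b=(rr<.046)&(g<70)&(P[:,2]>.062)&(P[:,2]<.105)
    W=b&(rr>.024)&(P[:,2]<.1)
    top=b&(rr<.012)
    print(p,b.sum(),'dome z',np.percentile(P[top,2],[50,90]).round(4) if top.sum() else None,end=' ')
    for sg,n in((1,'L'),(-1,'R')):
        m=W&(sg*q[:,1]>0)
        if m.sum()>3: print(n,m.sum(),P[m].mean(0).round(4),'ang',np.degrees(np.arctan2(sg*np.median(q[m,1]),sg*np.median(q[m,0]))).round(1),'ztop',np.percentile(P[m,2],90).round(4),end=' ')
    print()
E
python3 chk.py; python3 st.py
```

```text
wrist 373 dome z [0.0892 0.0901] L 288 [0.5289 0.0089 0.0827] ang 79.7 ztop 0.0853 R 19 [ 0.5136 -0.0662  0.0847] ang 77.6 ztop 0.0856 
side 149 dome z [0.0934 0.0942] R 26 [ 0.5173 -0.0653  0.0858] ang 82.6 ztop 0.0896 
top 137 dome z [0.0886 0.0922] 
6.75 [0.5298 0.0299 0.1923] F [-0.4 -0.1  0.3] gap 0.00046776640273367095 yawy -9.51 z [-0.002  0.    -1.   ] j [-0.09  0.04  1.82 -0.    1.28  0.07]
```

Latched: the dome top is at 0.0895 (it was 0.097) and the wings are still at about 80°. Next I put the closed fingertip on the box's −x side of the left wing.

servo_tool(targets=[[[-0.011,-0.015,0],0,0],[[-0.011,-0.015,0],0,0],[[0,0,0.025],0,0],[[0,0,0.025],0,0],[[0,0,0.02],0,0]])

```text
time: 7.25
ee_pos: [0.4964, 0.0132, 0.1218]
orientation: [-2.397, -2.029, 0.002]
ft_force: [-0.7, -0.2, -0.6]
finger_gap: 0.0004
gripper_force: 0.0
```

servo_tool(targets=[[[0,0,0.012],0,0],[[0,0,0.008],0,0],[[0,0,0.006],0,0],[[0,0,0.004],0,0],[[0,0,0],0,0]])

```text
time: 7.75
ee_pos: [0.4975, 0.0138, 0.0935]
orientation: [2.397, 2.031, -0.0]
ft_force: [-1.1, 0.1, 1.3]
finger_gap: 0.0002
gripper_force: 0.0
```

```bash
python3 st.py 0.4965 0.0133 0.092
```

```text
7.75 [0.4975 0.0138 0.0935] F [-1.1  0.1  1.3] gap 0.00024388210700537904 yawy -9.45 z [ 0. -0. -1.] j [-0.13  0.08  1.98 -0.    1.08  0.03]
shift [-0.0007 -0.0009  0.0015]
```

servo_tool(targets=[[[0,0.006,0],0,0],[[0,0.005,0],0,0],[[0,0.005,0],0,0],[[0,0.004,0],0,0],[[0,0,0],0,0]])

```text
time: 8.25
ee_pos: [0.5178, 0.0104, 0.0937]
orientation: [2.396, 2.031, 0.001]
ft_force: [-0.5, -0.3, -0.2]
finger_gap: 0.0008
gripper_force: 0.0
```

servo_tool(targets=[[[0,0.003,0],0,0],[[0,0.003,0],0,0],[[0,0.003,0],0,0],[[0,0.002,0],0,0],[[0,0,0],0,0]])

```text
time: 8.75
ee_pos: [0.5282, 0.0087, 0.0935]
orientation: [2.397, 2.031, 0.0]
ft_force: [-1.2, 0.7, -0.5]
finger_gap: 0.0008
gripper_force: 0.4
```

```bash
python3 st.py 0.528 0.008 0.092; python3 chk.py
```

```text
8.75 [0.5282 0.0087 0.0935] F [-1.2  0.7 -0.5] gap 0.0008087939712751702 yawy -9.45 z [ 0.  0. -1.] j [-0.13  0.15  1.9   0.    1.09  0.03]
shift [-0.0008 -0.0001  0.0015]
wrist 390 dome z [0.0962 0.0969] L 9 [0.5296 0.0154 0.0991] ang 80.4 ztop 0.0994 
side 216 dome z [0.0998 0.1012] L 32 [ 0.5329 -0.0025  0.0933] ang 72.8 ztop 0.0976 R 34 [ 0.5046 -0.0603  0.0906] ang 61.8 ztop 0.0955 
top 76 dome z [0.0953 0.0982] R 8 [ 0.5041 -0.0483  0.0897] ang 46.8 ztop 0.0913
```

The head is up: dome at 0.0965, wings turned. I retreat, then move over to the ready button.

servo_tool(targets=[[[0,-0.007,0],0,0],[[0,-0.009,0],0,0],[[0,-0.009,0],0,0],[[0,0,-0.03],0,0],[[0,0,-0.04],0,0]])

```text
time: 9.4
ee_pos: [0.5002, 0.0133, 0.1618]
orientation: [-2.393, -2.028, 0.006]
ft_force: [0.4, 0.6, 0.1]
finger_gap: 0.0002
gripper_force: 0.0
```

servo_tool(targets=[[[0,0,-0.03],0,0],[[-0.04,0.01,0],0,0],[[-0.045,0.01,0],0,0],[[-0.045,0.01,0],0,0],[[-0.045,0.01,0],0,0]])

```text
time: 9.9
ee_pos: [0.5134, -0.1676, 0.1939]
orientation: [2.396, 2.031, 0.0]
ft_force: [0.6, 0.6, -0.5]
finger_gap: 0.0005
gripper_force: 0.0
```

servo_tool(targets=[[[-0.03,0.01,0],0,0],[[0,0,0],0,0],[[0,0,0],0,0],[[0,0,0],0,0]])

```text
time: 10.3
ee_pos: [0.5185, -0.1965, 0.1933]
orientation: [-2.396, -2.031, -0.0]
ft_force: [-1.0, 0.2, 0.2]
finger_gap: 0.0004
gripper_force: 0.0
```

```bash
python3 chk.py; python3 st.py 0.5145 -0.2545 0.088
python3 - <<'E'
from h import *
im,d,K,D,M=shot('wrist','w3.png')
u,w,P=cloud(d,K,D,M);g=im[w,u].astype(int).max(1)
near=(abs(P[:,0]-.515)<.06)&(abs(P[:,1]+.2545)<.06)
lid=near&(abs(P[:,2]-.055)<.005)&(g>80);b=near&(g<60)&(abs(P[:,2]-.069)<.004)
for m in(lid,b): print(m.sum(),np.median(P[m,2]),cv2.minAreaRect(P[m][:,:2].astype(np.float32)))
E
```

```text
wrist 784 dome z None R 692 [ 0.5183 -0.0631  0.0904] ang 84.4 ztop 0.0923 
side 132 dome z [0.1001 0.1018] R 20 [ 0.5161 -0.0693  0.0914] ang 80.6 ztop 0.0953 
top 236 dome z [0.0958 0.1   ] L 15 [0.5245 0.005  0.0897] ang 87.2 ztop 0.0924 R 16 [ 0.5141 -0.0622  0.091 ] ang 76.1 ztop 0.0946 
10.45 [ 0.5189 -0.1963  0.1936] F [-0.1  0.4 -0.1] gap 0.0006490360589027026 yawy -9.36 z [ 0.  0. -1.] j [-0.5   0.09  1.76  0.    1.29 -0.34]
shift [-0.0581  0.0051  0.1056]
2976 0.05480779550446069 ((0.5233308672904968, -0.23918144404888153), (0.03892141208052635, 0.07473228126764297), 67.24347686767578)
42 0.06874919278843114 ((0.5125148296356201, -0.25021207332611084), (0.03206980973482132, 0.016430804505944252), 47.71597671508789)
```

View pics/w3.png

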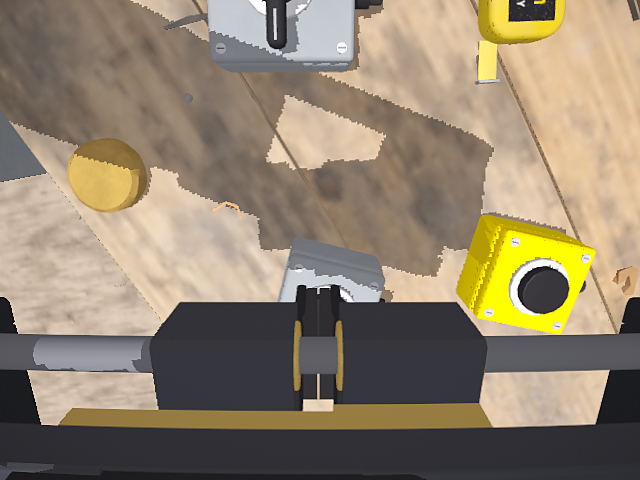

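The stop head is up and untwisted. The wrist view shows the ready box at about (330,290), under the fingers. I'll move over its centre and go down.

servo_tool(targets=[[[-0.03,0.003,0],0,0],[[-0.028,0.002,0],0,0],[[0,0,0.035],0,0],[[0,0,0.03],0,0],[[0,0,0.015],0,0]])

```text
time: 11.0
ee_pos: [0.5129, -0.2542, 0.1107]
orientation: [-2.393, -2.029, 0.002]
ft_force: [-0.6, 0.2, -0.8]
finger_gap: 0.0003
gripper_force: 0.0
```

servo_tool(targets=[[[0,0,0.008],0,0],[[0,0,0.005],0,0],[[0,0,0],0,0],[[0,0,0],0,0]])

```text
time: 11.4
ee_pos: [0.5153, -0.256, 0.1018]
orientation: [2.395, 2.03, 0.001]
ft_force: [0.6, 0.6, -0.1]
finger_gap: 0.0003
gripper_force: 0.0
```

```bash
python3 st.py 0.5145 -0.2545 0.082
```

```text
11.4 [ 0.5153 -0.256   0.1018] F [ 0.6  0.6 -0.1] gap 0.00025515104508899255 yawy -9.43 z [ 0.002 -0.001 -1.   ] j [-0.6   0.24  1.78 -0.    1.12 -0.43]
shift [ 0.0014 -0.001   0.0198]
```

servo_tool(targets=[[[0,0,0.005],0,0],[[0,0,0.004],0,0],[[0,0,0.003],0,0],[[0,0,0],0,0]])

```text
time: 11.8
ee_pos: [0.5142, -0.2556, 0.0882]
orientation: [-2.397, -2.031, 0.0]
ft_force: [-0.6, 0.4, 1.5]
finger_gap: 0.0002
gripper_force: 0.9
```

servo_tool(targets=[[[0,0,0.002],0,0],[[0,0,0.002],0,0],[[0,0,0.002],0,0],[[0,0,0.002],0,0],[[0,0,0],0,0]])

```text
time: 12.3
ee_pos: [0.5145, -0.2557, 0.0822]
orientation: [-2.397, -2.031, 0.0]
ft_force: [-5.6, 3.7, 15.1]
finger_gap: 0.0003
gripper_force: 7.6
```

15 N, well above the 5 N spring, means the button is fully in. I lift off now.

servo_tool(targets=[[[0,0,0.001],0,0],[[0,0,0],0,0],[[0,0,-0.008],0,0],[[0,0,-0.02],0,0],[[0,0,-0.03],0,0]])

```text
time: 12.8
ee_pos: [0.513, -0.2547, 0.1358]
orientation: [-2.394, -2.028, 0.002]
ft_force: [-0.3, -0.1, -0.6]
finger_gap: 0.0001
gripper_force: 0.0
```

servo_tool(targets=[[[0,0,-0.04],0,0],[[0,0,-0.04],0,0],[[0,0,0],0,0],[[0,0,0],0,0],[[0,0,0],0,0]])

```text
time: 13.3
ee_pos: [0.5136, -0.2551, 0.2158]
orientation: [-2.395, -2.029, 0.001]
ft_force: [0.6, 1.3, -0.2]
finger_gap: 0.0003
gripper_force: 0.0
```

```bash
python3 st.py; python3 chk.py
python3 - <<'E'
from h import *
im,d,K,D,M=shot('side')
u,w,P=cloud(d,K,D,M);g=im[w,u].astype(int).max(1)
b=(np.hypot(P[:,0]-.515,P[:,1]+.2545)<.02)&(g<60)&(P[:,2]>.06)&(P[:,2]<.09)
print(b.sum(),np.median(P[b,2]),'(was .072 in side view)')
print(order.finish_job())
E
```

```text
13.3 [ 0.5136 -0.2551  0.2158] F [ 0.6  1.3 -0.2] gap 0.00032519920191276795 yawy -9.45 z [-0.002  0.001 -1.   ] j [-0.6   0.12  1.69 -0.    1.33 -0.43]
wrist 0 dome z None 
side 130 dome z [0.0999 0.1013] R 21 [ 0.5166 -0.0682  0.0922] ang 82.7 ztop 0.0963 
top 232 dome z [0.0954 0.0994] L 14 [0.524  0.0046 0.0899] ang 87.4 ztop 0.094 R 14 [ 0.5137 -0.0606  0.0899] ang 74.9 ztop 0.0948 
166 0.07179771730774981 (was .072 in side view)
the job is handed in; nothing more can be done
None
```

The job is handed in: the stop latched and was twisted clockwise until it sprang back up, then the ready button went fully in (15–16 N) and came out again; the start button and loose items were not approached, and it took about 13 s.

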